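Load the brush washer and set its guarded timer

ROBOT

A 7-joint arm with a two-finger parallel gripper is mounted at the origin on the work surface. World frame = base frame: x ahead of the robot, y to its left, z up, the work surface at z = 0. Lengths are in m, angles in rad, forces in N, time in s.
With the tool pointing down it reaches from about 0.4 to 0.875 m from the base axis. Payload 6.5 kg.
Tool frame: the origin (TCP) lies midway between the tips of the shut fingers; the grasp point (between the pads) lies robot.grip_point_offset behind it (robot.grip_point_offset is the distance from the TCP to the grasp point, in m); z points along the fingers, y is the line along which they close (so a half turn about z gives the same grasp; the last joint's range is limited). The gripper opens to 88 mm and grips with 3 to 60 N. Pads are 18 mm wide; open, the fingers measure 123 mm over their backs; the gripper's body (75 mm by 187 mm) begins 45 mm behind the grasp point.
Start: joints at [-1.403, 0.536, -0.004, 1.538, 0.003, 1.067, -0.071], TCP at [0.151, 0.632, 0.239] pointing down, gripper open.
Joint ranges: [-2.7, 2.7], [-0.37, 2.16], [-1.27, 1.26], [0.24, 2.4], [-1.31, 4.45], [0.19, 1.91], [-2.76, 2.76]. Speed limits (rad/s): [2.39, 2.39, 3.14, 3.14, 3.14, 3.14, 3.14].

INTERFACE

Orientations are given as a unit quaternion [w, x, y, z].
In Python, from bench import robot, jaws, ik, vision, ticket gives the robot as it stands. Calls block until the motion is done:
- robot.move_to(position, orientation): joint-space move of the TCP to a pose.
- robot.servo_line(position, attitude=None, v=0.15): straight line of the TCP; attitude=None keeps the orientation; v is the mean speed in m/s.
- robot.move_joints(angles): joint-space move.
- jaws.command_gripper(opening, grip_force=None): finger opening in m; grip_force is the grip in N (None keeps the last); returns when the fingers have stopped.
- robot.dwell(seconds).
- ik(position, orientation): joint angles nearest the present ones, or None.
- robot.state(): the state.
- vision.read_camera(name): name is "scene" or "top"; returns the picture (400x640x3 uint8, red, green, blue); there is no depth.
- vision.camera_model(name): a dict with "vfov" (degrees; the focal length in pixels is half the picture's height over the tangent of half this angle, whatever the lens; pixels are square), "cx", "cy" (the principal point, pixels), "world_from_camera" (4x4, takes a point from camera to world coordinates). Camera axes: x right, y down, z forward; pixel columns grow to the right and rows downward; lengths in m; the calibration is good to about 2 mm. A picture is of the moment at which its call begins. camera_model takes no time and is no camera call.
A pose or a line that the arm cannot do raises robot.MotionError and nothing moves.
- ticket.finish_job(): hands the job in; it is judged then, once.
The state is a dict: "clock": time; "joint_positions": joint angles; "qvel": joint speeds; "tau": joint torques, N m; "ee_pos": TCP position; "ee_rot": TCP orientation; "wrist_force": force on the tool from outside, world axes, zero at the start; "ft_torque": the same for the moment, N m; "finger_gap": finger opening in m; "grasp_force": force on a finger pad.
Only numpy, scipy, OpenCV 4.12 (cv2) and the standard library are available. Lean on these libraries where they do the work, as an engineer would, in place of code of your own. Each camera call takes 0.05 s, during which the arm holds its last target. There are 200 camera calls.

TASK

Stop the tool washer first by turning the sunken timer knob back to its off dot. Then push every dirty broad brush off the feed deck through the splash flap into the washer, so that the flap hangs shut again, and only then turn the timer to the long white mark. Leave the other things on the table where they are.

Things in the scene. Friction and masses are not known exactly. Their poses are not given: they have to be found in the camera images.
- washer: Grey bench tool washer, fixed; place and yaw vary. Origin on the table directly below its splash flap; x points through the flap into the machine, z up. Behind the flap, basin with fixed walls (to x = 0.330, outer width 146 mm) and fixed clear cover, top 188 mm above the table: the flap is the only way in.
- deck_mid (a point): Middle of the washer's aluminium feed deck, on its top surface, 130 mm above the table, 75 mm before the flap; axes as the washer's. The deck is flat, 150 mm wide, runs from 75 mm before this point to 82 mm past it, and has no side walls.
- doorway (a point): Middle of the doorway's sill, at deck height, in the flap's plane; axes as the washer's. The doorway is 134 mm wide, 50 mm high. 7 mm past it the deck ends and a slick steel chute slopes 45 degrees down to a flat slick floor 15 mm above the table: a brush pushed until its middle is some 30 mm or more past this point tips and slides down by itself.
- flap (a joint): Black, smooth, slick splash flap, 124 mm wide, 46 mm high, hinged along its top edge 181 mm above the table; 0 = hanging shut, grows to 1.5 rad as it is pushed inward (washer +x), inward only. A light spring (about 0.2 N at its lower edge) shuts it again once nothing is under it.
- dial (a joint): Angle of the timer knob: 0 = pointer at the white off dot (a hard stop), grows as it is turned clockwise seen from above, to 2.6 at the other stop. The long white mark on the console is at 2.0 rad; short ticks are at 0.5, 1.0, 1.5 and 2.5. Dry friction of 0.05 N m: it stays where it is left.
- dial_grip (a point): Grip point of the black timer knob, on its axis, 60 mm above the table. The knob is a bar 46 mm long, 14 mm wide (grip across this) and 38 mm tall, its top 12 mm above this point, on a disc of 24 mm radius that reaches up to 26 mm below this point. The point turns with the knob: x runs along the bar to the end with the white pointer line, z up.
- console: Grey timer console, 150 x 150 mm, 80 mm tall, fixed; place and yaw vary; origin at the centre of its underside, below the knob's axis. The knob is sunk in a round guard well in its top, 80 mm in diameter, 50 mm deep; the knob's grip point lies 20 mm below the rim. The off dot is on the rim towards the console's +x.
- brush0_mid (a point): A dirty broad paint brush lying flat: 100 mm long, 20 mm thick; light wooden handle block 66 mm long and 40 mm wide, then a reddish-brown head 34 mm long and 44 mm wide; about 0.10 kg. All brushes are alike. This point is at its centre, 10 mm above its underside; x runs along it towards the head, z up as it lies at the start. May be absent (None): two or three are there.
- brush1_mid (a point): A dirty broad paint brush lying flat: 100 mm long, 20 mm thick; light wooden handle block 66 mm long and 40 mm wide, then a reddish-brown head 34 mm long and 44 mm wide; about 0.10 kg. All brushes are alike. This point is at its centre, 10 mm above its underside; x runs along it towards the head, z up as it lies at the start. May be absent (None): two or three are there.
- brush2_mid (a point): A dirty broad paint brush lying flat: 100 mm long, 20 mm thick; light wooden handle block 66 mm long and 40 mm wide, then a reddish-brown head 34 mm long and 44 mm wide; about 0.10 kg. All brushes are alike. This point is at its centre, 10 mm above its underside; x runs along it towards the head, z up as it lies at the start. May be absent (None): two or three are there.
- pot: Bystander: small white pigment pot, 32 mm across, 25 mm tall; origin at its foot, among the brushes.
- dish: Bystander: blue shallow dish, 90 mm across, 22 mm tall; origin at its foot.
- tin: Bystander: yellow paint tin, 84 mm across, 55 mm tall; origin at its foot.
- ribs: Bystander: flat bundle of fan ribs, 190 x 54 x 10 mm; origin at the centre of its underside.
- pestle: Bystander: dark wooden rubbing stick, 100 x 22 x 22 mm, beside the washer; origin at the centre of its underside.
Mind the look-alikes: they are no part of the job. Leave any black or turquoise look-alike of the part that bears brush2_mid alone.

How it is judged:
By the outcome, as a careful person would: the job done as asked, in the order asked, and still so for the second after the job is handed in, with the robot touching nothing.
Of brush0, brush1, brush2 only 2 to 3 are there at a start; the rules pass over those that are not, and their reading is None.
At some moment in a run one of brush0, brush1, brush2 may be knocked a few centimetres aside while the robot is not near it.
Once in a run the grip may slacken for a moment while it holds something.
It also fails if it takes over 210 s, if anything falls off the work surface, if the arm or the gripper's body presses on something with over 40 N, if the wrist force passes 120 N, or if a joint passes its speed limit or range.

## Working session

There is one attempt and no reset: what is moved stays moved. The work goes in short steps, each a Python script; the robot and the scene stay as the last script left them, time stands still between calls to the robot, and variables do not carry over. Pictures are saved under pics/ and viewed, at most 14 in all, crops included, and the job is handed in when it is done.

```bash
ls; mkdir -p pics
python3 - <<'E'
from bench import robot,vision
import cv2
for n in ("scene","top"):
    im=vision.read_camera(n); cv2.imwrite(f"pics/{n}0.png",im[:,:,::-1])
    m=vision.camera_model(n); print(n,m)
s=robot.state(); print(s, robot.grip_point_offset)
E
```

```text
pics
scene {'vfov': 48.06142721223234, 'cx': 317.9445809292587, 'cy': 196.1128032320216, 'world_from_camera': array([[ 0.66934938,  0.57421066, -0.47143772,  1.10337875],
       [ 0.74290405, -0.52418182,  0.41632558, -0.57408338],
       [-0.0080605 , -0.62890026, -0.77744421,  1.09378966],
       [ 0.        ,  0.        ,  0.        ,  1.        ]])}
top {'vfov': 52.379886907671484, 'cx': 316.92121494512054, 'cy': 204.5430740049627, 'world_from_camera': array([[ 0.01154474, -0.99896086,  0.04408989,  0.4694325 ],
       [-0.99960053, -0.01039212,  0.0262829 , -0.09099038],
       [-0.0257974 , -0.04437571, -0.99868178,  1.38782483],
       [ 0.        ,  0.        ,  0.        ,  1.        ]])}
{'clock': 0.1, 'joint_positions': array([-1.40317857,  0.53710984, -0.00442721,  1.53876302,  0.00255489,
        1.06731122, -0.07120728]), 'qvel': array([-9.06717074e-04, -2.29450165e-03,  5.44439037e-04, -2.76019482e-03,
        4.68241305e-05, -3.67839460e-04, -4.82191864e-05]), 'tau': array([ 2.72864869e-03, -5.72086823e+01,  9.93981287e-01, -2.52233577e+01,
       -5.61623974e-02,  1.34885646e-02,  5.28648400e-05]), 'ee_pos': array([0.15047822, 0.63176736, 0.23791861]), 'ee_rot': array([-5.08507919e-05,  1.16626421e-01,  9.93175538e-01, -7.91350055e-04]), 'wrist_force': array([ 0.14016937, -0.13717166, -0.49834133]), 'ft_torque': array([0.02824013, 0.09375031, 0.00143226]), 'grasp_force': 0.0, 'finger_gap': 0.08808419090156189} 0.0187
```

View pics/scene0.png

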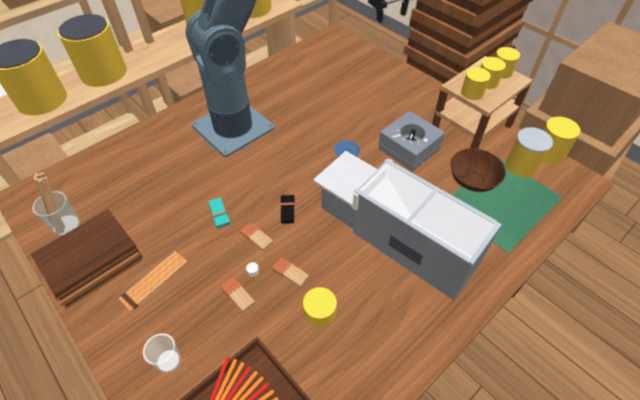

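View pics/top0.png

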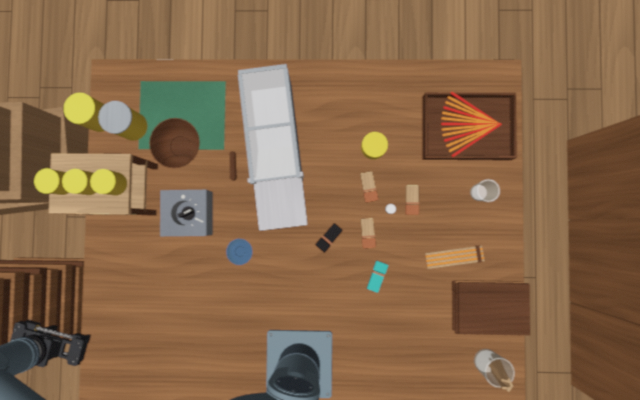

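The three brushes are at top pixels (370,186), (412,199) and (368,233). Their look-alikes are black (329,238) and turquoise (378,277), which aren't wood and reddish-brown, so I'll leave those alone. The washer runs from (283,228) to (262,68), with the console at (186,213). I'll confirm in an enlarged crop.

```bash
cat > h.py <<'E'
from bench import robot,jaws,ik,vision,ticket
import numpy as np, cv2
from scipy.spatial.transform import Rotation as R
def ray(n,u,v):
    m=vision.camera_model(n); f=200/np.tan(np.radians(m["vfov"]/2)); T=m["world_from_camera"]
    d=T[:3,:3]@np.array([(u-m["cx"])/f,(v-m["cy"])/f,1]); return T[:3,3],d
def onz(n,u,v,z):
    o,d=ray(n,u,v); return o+d*(z-o[2])/d[2]
def tri(a,b):
    (o,d),(p,e)=ray("scene",*a),ray("top",*b)
    t=np.linalg.lstsq(np.stack([d,-e],1),p-o,rcond=None)[0]
    x,y=o+d*t[0],p+e*t[1]; return (x+y)/2,np.linalg.norm(x-y)
def proj(n,p):
    m=vision.camera_model(n); f=200/np.tan(np.radians(m["vfov"]/2)); T=np.linalg.inv(m["world_from_camera"])
    c=T[:3,:3]@np.array(p)+T[:3,3]; return np.array([m["cx"]+f*c[0]/c[2],m["cy"]+f*c[1]/c[2]])
def q(yaw,tilt=0):
    "tool down; tool y (closing line) along world yaw"
    y=np.array([np.cos(yaw),np.sin(yaw),0]); z=np.array([0,0,-1.]); x=np.cross(y,z)
    M=np.stack([x,y,z],1)
    M=M@R.from_euler('y',tilt).as_matrix()
    a=R.from_matrix(M).as_quat(); return a[[3,0,1,2]]
def crop(n,im,x0,x1,y0,y1,s,name):
    cv2.imwrite(f"pics/{name}.png",cv2.resize(im[y0:y1,x0:x1,::-1],None,fx=s,fy=s,interpolation=cv2.INTER_CUBIC))
def brushes(n,im,z):
    "reddish-brown head blob and wooden handle blob -> list of (centre, yaw); heads paired to handles"
    hsv=cv2.cvtColor(im,cv2.COLOR_RGB2HSV); return hsv
E
python3 - <<'E'
from h import *
t=vision.read_camera("top"); s=vision.read_camera("scene")
crop("top",t,150,440,55,265,2.7,"tc"); crop("scene",s,310,510,100,300,3,"sc")
for n,im,pts in(("top",t,[(370,180),(370,196),(412,192),(412,210),(368,226),(368,241),(395,160)]),("scene",s,[(263,241),(250,231),(296,274),(281,266),(242,298),(233,286)])):
    for p in pts: print(n,p,im[p[1],p[0]],cv2.cvtColor(im[p[1]:p[1]+1,p[0]:p[0]+1],cv2.COLOR_RGB2HSV).ravel())
E
```

```text
top (370, 180) [191 161 126] [ 16  87 191]
top (370, 196) [174 110  77] [ 10 142 174]
top (412, 192) [186 157 121] [ 17  89 186]
top (412, 210) [174 110  77] [ 10 142 174]
top (368, 226) [186 157 121] [ 17  89 186]
top (368, 241) [173 109  76] [ 10 143 173]
top (395, 160) [152 109  72] [ 14 134 152]
scene (263, 241) [225 184 138] [ 16  99 225]
scene (250, 231) [209 123  85] [  9 151 209]
scene (296, 274) [225 182 136] [ 16 101 225]
scene (281, 266) [208 120  84] [  9 152 208]
scene (242, 298) [226 185 137] [ 16 100 226]
scene (233, 286) [207 119  82] [  9 154 207]
```

View pics/tc.png

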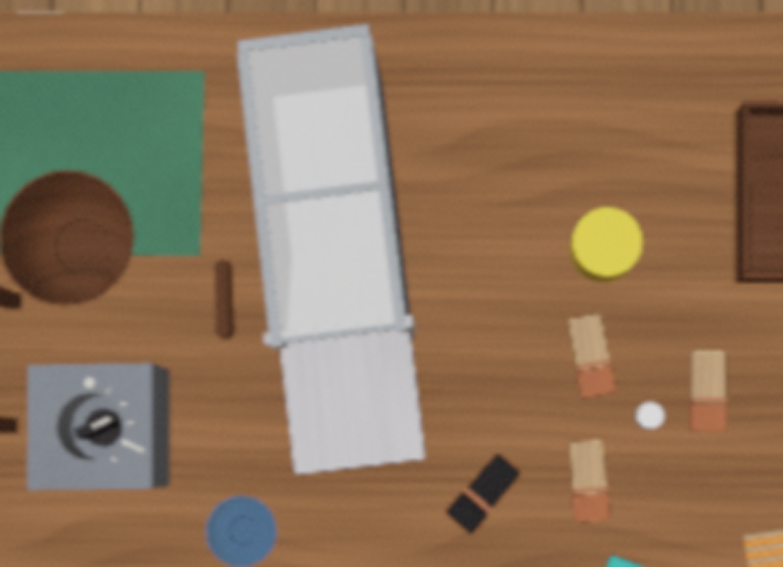

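View pics/sc.png

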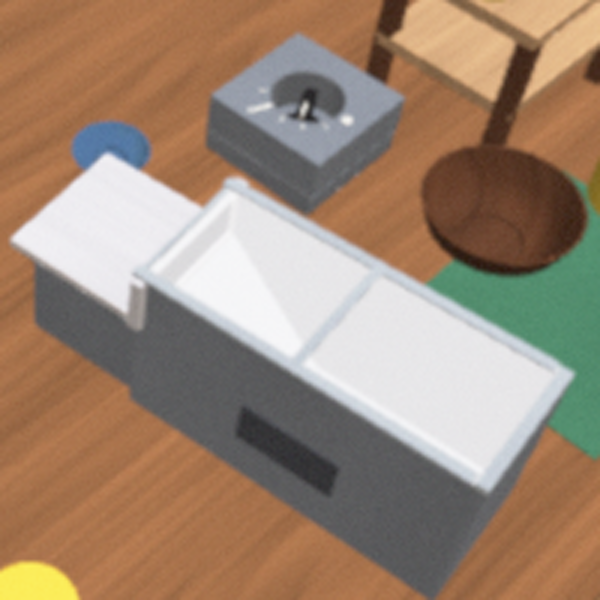

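The crop confirms it: three wood and reddish-brown brushes, crop (591,355), (709,390) and (590,480), each separate from the black one at (483,493). The off dot is at crop (90,383), the long mark at (132,446), and the knob pointer aims right and slightly up. Next I measure.

```bash
cat >> h.py <<'E'
def blobs(im,lo,hi,amin,amax,box):
    hsv=cv2.cvtColor(cv2.GaussianBlur(im,(3,3),0),cv2.COLOR_RGB2HSV); m=cv2.inRange(hsv,np.array(lo),np.array(hi))
    k=np.zeros_like(m); x0,x1,y0,y1=box; k[y0:y1,x0:x1]=255; m&=k
    n,_,st,c=cv2.connectedComponentsWithStats(m)
    return [tuple(c[i]) for i in range(1,n) if amin<=st[i,4]<=amax]
def find_brushes(zc=0.02,box=(325,440,130,262)):
    "top view: wooden handle blob with a reddish head blob 50 mm on -> (mid xy, yaw)"
    im=vision.read_camera("top")
    H=[onz("top",*b,zc) for b in blobs(im,(13,60,165),(21,112,255),60,400,box)]
    D=[onz("top",*b,zc) for b in blobs(im,(4,135,160),(12,190,255),40,300,box)]
    out=[]
    for h in H:
        for d in D:
            v=(d-h)[:2]; l=np.linalg.norm(v)
            if .035<l<.065: u=v/l; out.append((h[:2]+u*.017,np.arctan2(u[1],u[0]),l))
    return out
E
python3 - <<'E'
from h import *
np.set_printoptions(precision=4,suppress=True)
for b in find_brushes(): print("brush",b)
s=vision.read_camera("scene"); t=vision.read_camera("top")
hs=blobs(s,(13,60,200),(20,118,255),60,600,(200,320,215,320)); ht=blobs(t,(13,60,165),(21,112,255),60,400,(325,440,130,262))
print(hs,ht)
for a in hs:
    for b in ht:
        p,e=tri(a,b)
        if e<.008 and -.01<p[2]<.06: print("handle top",p,e)
T=lambda x,y:(x/2.7+150-.5+.5/2.7,y/2.7+55-.5+.5/2.7); S=lambda x,y:(x/3+310-.33,y/3+100-.33)
for nm,a,b in [("deckF-y",(12,240),(424,459)),("deckF+y",(108,153),(295,473)),("con near",(310,160+5),(153,363)),("con L",(209,97),(155,488)),("con far",(298,35),(27,490)),("con R",(404,100),(27,365)),("dot",(347,120),(90,383)),("long",(260,107),(132,446)),("far-y",(489,486),(370,27)),("far+y",(574,376),(238,42))]:
    print(nm,*tri(S(*a),T(*b)))
for p in [(295,473),(424,459),(410,332),(282,345)]: print("deck z.13",onz("top",*T(*p),.13))
for p in [(370,27),(238,42),(408,322),(272,338)]: print("cover z.188",onz("top",*T(*p),.188))
for p in [(27,365),(153,363),(155,488),(27,490),(90,383),(132,446)]: print("con .08",onz("top",*T(*p),.08))
for p in [(92,430),(112,421)]: print("knob .072",onz("top",*T(*p),.072))
E
```

```text
brush (array([ 0.5953, -0.2281]), np.float64(-2.942983655633282), np.float64(0.05255970227222464))
brush (array([ 0.5533, -0.374 ]), np.float64(-3.111018657694613), np.float64(0.05381153921638571))
brush (array([ 0.4396, -0.2261]), np.float64(-3.06347420158483), np.float64(0.05299478542900493))
[(np.float64(260.35585585585585), np.float64(238.4144144144144)), (np.float64(295.6222222222222), np.float64(274.1925925925926)), (np.float64(241.4421768707483), np.float64(297.7040816326531))] [(np.float64(367.6105769230769), np.float64(180.70192307692307)), (np.float64(412.0253807106599), np.float64(193.45685279187816)), (np.float64(367.3211009174312), np.float64(226.8348623853211))]
handle top [ 0.4567 -0.2249  0.0196] 0.0004404447585473193
handle top [ 0.6122 -0.2247  0.0184] 0.00039791165606621555
handle top [ 0.5703 -0.3739  0.0187] 0.0004156261116594485
deckF-y [ 0.4631 -0.0259  0.1268] 0.002613617326504632
deckF+y [0.4446 0.1211 0.1302] 0.0002873336706653571
con near [0.5706 0.2986 0.0864] 0.007178709162259653
con L [0.4239 0.2974 0.0811] 0.0009364507905398205
con far [0.4188 0.4535 0.0758] 0.0007862911750024241
con R [0.569  0.4567 0.0765] 0.0029335441649442693
dot [0.549  0.379  0.0821] 0.0014295284675412867
long [0.4735 0.3254 0.0829] 6.332499100024101e-05
far-y [0.9408 0.037  0.1965] 0.004670736454538821
far+y [0.9254 0.1838 0.1865] 0.0006292034144309025
deck z.13 [0.4445 0.121  0.13  ]
deck z.13 [ 0.4623 -0.0271  0.13  ]
deck z.13 [ 0.6082 -0.0091  0.13  ]
deck z.13 [0.5918 0.1387 0.13  ]
cover z.188 [0.9423 0.0363 0.188 ]
cover z.188 [0.9251 0.1837 0.188 ]
cover z.188 [ 0.6128 -0.0105  0.188 ]
cover z.188 [0.5938 0.1393 0.188 ]
con .08 [0.5697 0.4564 0.08  ]
con .08 [0.5736 0.3033 0.08  ]
con .08 [0.4236 0.2974 0.08  ]
con .08 [0.4193 0.4521 0.08  ]
con .08 [0.5487 0.3792 0.08  ]
con .08 [0.4735 0.3263 0.08  ]
knob .072 [0.4923 0.3781 0.072 ]
knob .072 [0.5034 0.354  0.072 ]
```

```bash
cat >> h.py <<'E'
C=np.array([.4966,.3773]); CY=.027
WY=.125; WX=np.array([np.cos(WY),np.sin(WY)]); WYV=np.array([-WX[1],WX[0]])
W0=np.array([.4534,.0470])+.150*WX   # flap
def dq(d,flip): return q(CY-d+np.pi/2+flip)
def p3(xy,z): return [xy[0],xy[1],z]
E
python3 - <<'E'
from h import *
np.set_printoptions(precision=3,suppress=True)
for f in (0,np.pi):
    for d in (-.1,0,1.17,2.0,2.1):
        print(f,d,ik(p3(C,.041),dq(d,f)), ik(p3(C,.18),dq(d,f)))
for f in (0,np.pi): print('deck',ik(p3(W0-.075*WX,.135),q(WY+np.pi/2+f)),ik(p3(W0-.02*WX,.135),q(WY+np.pi/2+f)))
E
```

```text
0 -0.1 [-0.706  0.75  -0.022  1.717  0.024  0.675  0.957] [-0.728  0.556  0.009  1.662 -0.006  0.923  0.981]
0 0 [-0.719  0.75  -0.004  1.718  0.004  0.674  0.872] [-0.74   0.556  0.026  1.663 -0.017  0.923  0.89 ]
0 1.17 [-0.85   0.758  0.182  1.727 -0.2    0.675 -0.133] [-0.908  0.566  0.262  1.674 -0.175  0.924 -0.151]
0 2.0 [-0.96   0.779  0.34   1.734 -0.375  0.693 -0.822] [-1.026  0.589  0.434  1.682 -0.294  0.936 -0.883]
0 2.1 [-0.979  0.784  0.367  1.735 -0.405  0.698 -0.898] [-1.041  0.593  0.455  1.683 -0.31   0.938 -0.97 ]
3.141592653589793 -0.1 [-1.089  0.824  0.532  1.742 -0.586  0.74  -1.696] [-1.167  0.638  0.649  1.69  -0.452  0.968 -1.795]
3.141592653589793 0 [-1.105  0.832  0.557  1.743 -0.612  0.748 -1.776] [-1.182  0.645  0.673  1.691 -0.471  0.973 -1.88 ]
3.141592653589793 1.17 [-0.437  0.79  -0.406  1.699  0.428  0.742  2.513] [-0.441  0.59  -0.398  1.643  0.266  0.962  2.637]
3.141592653589793 2.0 [-0.556  0.763 -0.234  1.707  0.251  0.701  1.819] [-0.568  0.567 -0.216  1.652  0.143  0.939  1.903]
3.141592653589793 2.1 [-0.572  0.76  -0.212  1.708  0.228  0.697  1.737] [-0.584  0.565 -0.194  1.653  0.129  0.936  1.815]
deck [-0.369  0.486  0.227  1.946 -0.159  0.726  1.648] [-0.333  0.564  0.199  1.802 -0.15   0.79   1.638]
deck [-0.72   0.576  0.701  1.966 -0.52   0.785 -1.165] [-0.668  0.655  0.677  1.822 -0.531  0.854 -1.178]
```

Flip 0 works for the dial throughout. I'll go above the knob and take a look from there before gripping.

Run:
```python
from h import *
np.set_printoptions(precision=3,suppress=True)
robot.move_to(p3(C,.17),dq(1.17,0)); jaws.command_gripper(.030,20)
print(robot.state()["ee_pos"])
robot.servo_line(p3(C,.075),v=.1)
s=robot.state(); print(s["wrist_force"])
robot.servo_line(p3(C,.0425),v=.05)
s=robot.state(); print(s["wrist_force"],s["ee_pos"])
jaws.command_gripper(.008,25)
s=robot.state(); print(s["wrist_force"],s["finger_gap"],s["grasp_force"],s["clock"])
crop("top",vision.read_camera("top"),140,260,160,260,5,"grip")
```

```text
[0.497 0.377 0.17 ]
[-0.082 -0.358  0.061]
[ 0.073  0.024 -0.437] [0.497 0.377 0.043]
[ 4.847  1.943 -3.253] 0.013949852512212924 24.99908632133156 5.1917
```

View pics/grip.png

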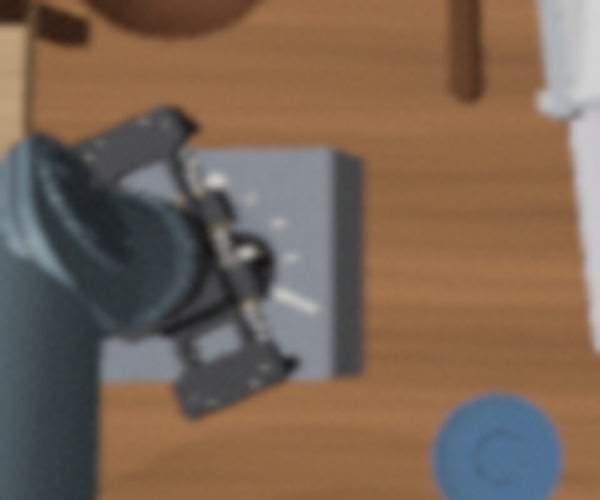

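The gap is 13.9 mm, so the fingers hold the bar with the pointer at the tick side. Now I turn it back to off.

```bash
cat >> h.py <<'E'
def turn(a,b,n):
    for d in np.linspace(a,b,n+1)[1:]:
        robot.move_to(p3(C,.0425),dq(d,0)); s=robot.state()
        print(round(d,3),s["wrist_force"].round(1),s["ft_torque"].round(3),round(s["finger_gap"],4),round(s["grasp_force"],1))
E
python3 - <<'E'
from h import *
turn(1.17,0,6); turn(0,-.06,2); print(robot.state()["clock"])
E
```

```text
0.975 [ 5.4  2.  -4.5] [ 0.45  -1.037  0.071] 0.0136 25.0
0.78 [ 6.   3.  -4.4] [ 0.567 -1.082  0.081] 0.0137 25.0
0.585 [ 6.3  3.8 -4.8] [ 6.430e-01 -1.154e+00  1.000e-03] 0.0138 25.0
0.39 [ 5.6  3.8 -5.8] [ 0.737 -1.25   0.099] 0.0136 25.0
0.195 [ 6.8  4.4 -6.3] [ 0.797 -1.28   0.057] 0.0141 25.0
0.0 [ 6.8  4.8 -6.8] [ 0.959 -1.32  -0.069] 0.014 25.0
-0.03 [ 6.6  4.  -5.7] [ 0.991 -1.318 -0.419] 0.014 25.0
-0.06 [ 5.5  5.3 -5.9] [ 0.991 -1.203 -0.561] 0.014 25.0
7.3583
```

Run:
```python
from h import *
jaws.command_gripper(.030,20); robot.servo_line(p3(C,.17),v=.15)
# next: pick approach for brush 1 while clearing the view
b=find_brushes()
print(b)
robot.move_to([.45,-.05,.26],q(np.pi/2+WY))
crop("top",vision.read_camera("top"),150,250,170,250,7,"off"); print(robot.state()["clock"])
print(find_brushes())
```

```text
[(array([ 0.59526498, -0.22816949]), np.float64(-2.944776702589745), np.float64(0.05274199189664095)), (array([ 0.55390334, -0.37308651]), np.float64(-3.1241488103232062), np.float64(0.05459031530981544)), (array([ 0.43978365, -0.22623874]), np.float64(-3.0583128650616405), np.float64(0.05377595940976567))]
10.5
[(array([ 0.59537764, -0.22797963]), np.float64(-2.9434594953038644), np.float64(0.05284526250388171)), (array([ 0.5533369 , -0.37384669]), np.float64(-3.117877152465474), np.float64(0.0539189632804272)), (array([ 0.43961597, -0.22594118]), np.float64(-3.0640846712779), np.float64(0.05297492263970718))]
```

View pics/off.png

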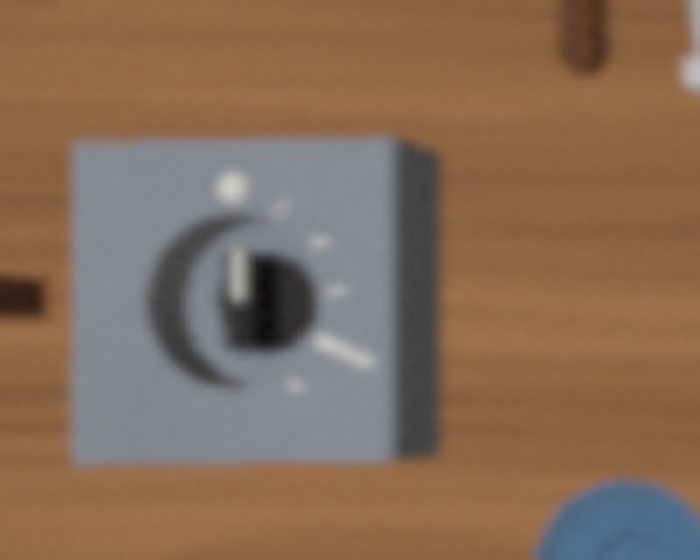

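The dial points at the off dot. Next is the first brush.

```bash
cat >> h.py <<'E'
DQ=q(WY+np.pi/2)
def wp(x,z,y=0): return p3(W0+x*WX+y*WYV,z)
def st(m):
    s=robot.state(); print(m,"t%.1f"%s["clock"],s["wrist_force"].round(1),"gap %.4f f %.1f"%(s["finger_gap"],s["grasp_force"]),s["ee_pos"].round(3)); return s
def pick_place(b):
    (xy,by,_)=b; u=np.array([np.cos(by),np.sin(by)]); g=xy-.004*u
    dy=(by-(WY+np.pi)+np.pi)%(2*np.pi)-np.pi       # brush yaw against head-outward
    if abs(dy)>np.pi/2: dy-=np.sign(dy)*np.pi
    Q=q(WY+np.pi/2+dy); xm=-.070; off=-.004 if np.dot(u,WX)>0 else .004
    jaws.command_gripper(.060,20)
    robot.move_to(p3(g,.12),Q); robot.servo_line(p3(g,.005),v=.12); st("down")
    jaws.command_gripper(.020,20); s=st("grip")
    if not .035<s["finger_gap"]<.047: raise SystemExit("no grip")
    robot.servo_line(p3(g,.21),v=.2); st("up")
    robot.move_to(wp(xm+off,.21),DQ); s=st("over")
    if not .035<s["finger_gap"]<.047: raise SystemExit("lost")
    robot.servo_line(wp(xm+off,.1365),v=.12); st("set")
    jaws.command_gripper(.060); robot.servo_line(wp(xm+off,.21),v=.2)
    robot.move_to(wp(-.20,.23),DQ); jaws.command_gripper(0.0)
def on_deck():
    out=[]
    for m,a,l in find_brushes(.15,(235,325,120,240)):
        d=m-W0; out.append((d@WX,d@WYV,a-WY))
    return out
E
python3 - <<'E'
from h import *
pick_place(min(find_brushes(),key=lambda b:b[0][0]))
print(on_deck()); st("end")
im=vision.read_camera("top"); crop("top",im,225,425,90,240,4,"d1")
E
```

```text
down t13.2 [ 0.5 -0.3  0.6] gap 0.0595 f 0.0 [ 0.445 -0.226  0.006]
grip t13.7 [-0.3  0.9  5.1] gap 0.0399 f 19.9 [ 0.444 -0.226  0.005]
up t14.8 [-0.1  0.3 -1.5] gap 0.0401 f 19.9 [ 0.443 -0.225  0.209]
over t16.0 [ 0.3 -0.5 -0.6] gap 0.0399 f 19.9 [0.537 0.055 0.21 ]
set t16.7 [0.5 0.3 0. ] gap 0.0398 f 20.0 [0.537 0.057 0.137]
[(np.float64(-0.07109018546589228), np.float64(-0.0018686500261571929), np.float64(-3.11420591507591))]
end t19.3 [-0.9 -0.  -0.1] gap 0.0007 f 0.0 [0.404 0.041 0.23 ]
```

View pics/d1.png

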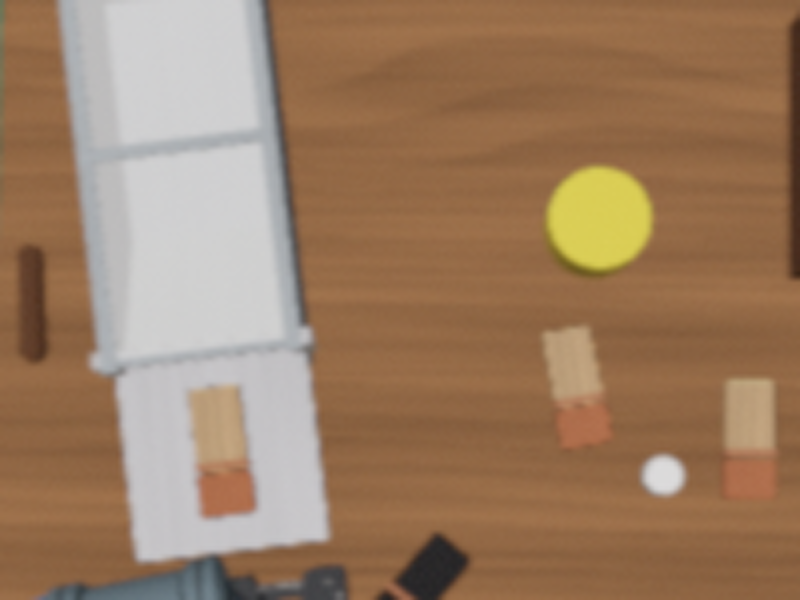

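The brush lies centred on the deck, aligned with the washer. Next I push it in.

```bash
cat >> h.py <<'E'
def push(y=0,end=-.018):
    robot.servo_line(wp(-.150,.23,y),DQ,v=.2); robot.servo_line(wp(-.150,.1365,y),v=.2); st("behind")
    for x in (-.11,-.08,-.05,-.035,end):
        robot.servo_line(wp(x,.1365,y),v=.08); st("push %.3f"%x)
    robot.dwell(.5)
    robot.servo_line(wp(-.10,.1365,y),v=.15); robot.servo_line(wp(-.16,.23,y),v=.2); robot.dwell(.3)
E
python3 - <<'E'
from h import *
d=on_deck(); print(d)
push(d[0][1] if d else 0)
robot.move_to(wp(-.20,.23),DQ)
print(on_deck()); im=vision.read_camera("top"); s=vision.read_camera("scene")
a=cv2.resize(im[60:240,225:325],(400,580)); b=cv2.resize(s[140:300,310:420],(400,580))
cv2.imwrite("pics/p1.png",np.hstack([a,b])[:,:,::-1])
E
```

```text
[(np.float64(-0.0710645591783386), np.float64(-0.0019243483605405644), np.float64(-3.112770282828422))]
behind t20.4 [0.6 0.2 0.4] gap 0.0006 f 0.0 [0.454 0.045 0.137]
push -0.110 t21.1 [-0.5 -0.1 -0.5] gap 0.0003 f 0.0 [0.493 0.05  0.137]
push -0.080 t21.6 [-0.1 -0.3 -0.4] gap 0.0003 f 0.0 [0.523 0.054 0.136]
push -0.050 t22.1 [-0.4 -0.2 -0.5] gap 0.0004 f 0.0 [0.553 0.058 0.136]
push -0.035 t22.5 [-0.3 -1.1  0.1] gap 0.0003 f 0.0 [0.568 0.059 0.136]
push -0.018 t22.9 [-0.1 -0.7 -0.4] gap 0.0006 f 0.0 [0.584 0.062 0.136]
[]
```

View pics/p1.png

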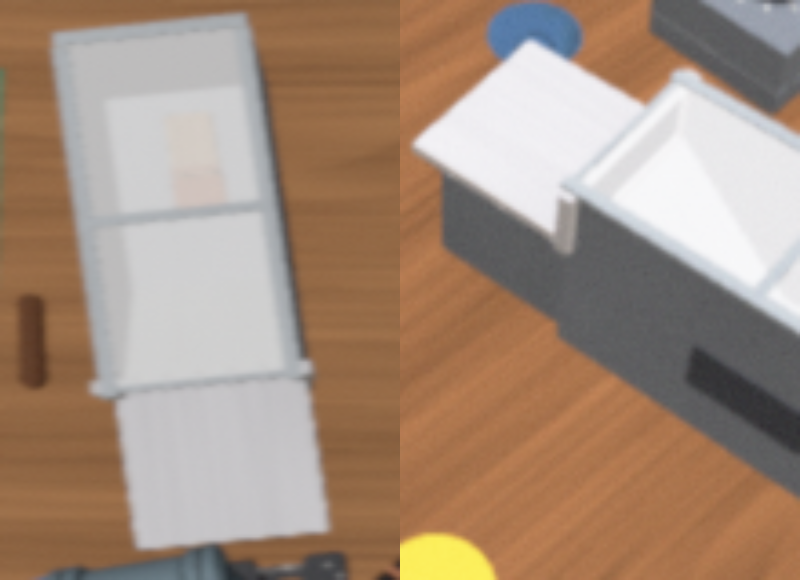

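The first brush lies inside on the basin floor (left panel (195,160)), and the deck is empty. Now the next two.

```bash
sed -i 's/p3(g,.12),Q)/p3(g,.20),Q)/' h.py
python3 - <<'E'
from h import *
for k in range(2):
    B=find_brushes(); print(B)
    pick_place(min(B,key=lambda b:-b[0][1]))
    d=on_deck(); print("deck",d)
    if len(d)!=1 or abs(d[0][1])>.012 or abs(abs(d[0][2])-np.pi)>.2: print("check"); break
    push(d[0][1]); robot.move_to(wp(-.20,.23),DQ); print("after",on_deck())
im=vision.read_camera("top"); s=vision.read_camera("scene")
a=cv2.resize(im[60:260,225:435],(400,400)); b=cv2.resize(s[140:300,210:420],(400,400))
cv2.imwrite("pics/p3.png",np.hstack([a,b])[:,:,::-1])
E
```

```text
[(array([ 0.59541266, -0.22779324]), np.float64(-2.942104792794329), np.float64(0.052474033575949715)), (array([ 0.5533369 , -0.37384669]), np.float64(-3.117877152465474), np.float64(0.0539189632804272))]
down t29.6 [ 0.1 -0.4  1. ] gap 0.0595 f 0.0 [ 0.6   -0.227  0.006]
grip t30.0 [0.4 1.2 1.9] gap 0.0401 f 20.0 [ 0.6   -0.227  0.005]
up t31.2 [-0.5  0.3 -2.4] gap 0.0399 f 20.0 [ 0.599 -0.227  0.209]
over t32.3 [ 0.4  0.2 -1.3] gap 0.0397 f 20.0 [0.537 0.056 0.21 ]
set t33.0 [ 0.3  1.1 -0.3] gap 0.0398 f 20.0 [0.537 0.057 0.136]
deck [(np.float64(-0.07020068008142294), np.float64(-0.0015136965644245545), np.float64(-3.129066347162314))]
behind t36.7 [-0.1  0.6  0.2] gap 0.0001 f 0.0 [0.454 0.045 0.137]
push -0.110 t37.3 [0.1 0.2 0.2] gap 0.0006 f 0.0 [0.493 0.05  0.137]
push -0.080 t37.8 [ 0.1 -0.5  0.5] gap 0.0002 f 0.0 [0.523 0.054 0.136]
push -0.050 t38.4 [-0.   0.1 -0.1] gap 0.0005 f 0.0 [0.553 0.058 0.136]
push -0.035 t38.7 [0.2 0.4 0.4] gap 0.0003 f 0.0 [0.568 0.06  0.136]
push -0.018 t39.1 [ 0.9 -0.7 -0.8] gap 0.0005 f 0.0 [0.584 0.062 0.136]
after []
[(array([ 0.5533363 , -
[... 258 characters left out ...]
9.9 [ 0.557 -0.373  0.209]
over t49.2 [-0.4  0.4 -1.2] gap 0.0401 f 19.9 [0.537 0.056 0.21 ]
set t50.0 [ 0.2 -0.9 -0.6] gap 0.0396 f 19.9 [0.537 0.057 0.136]
deck [(np.float64(-0.07126409778353839), np.float64(-0.0013132903042471493), np.float64(-3.149565557995734))]
behind t53.6 [ 0.2 -0.   0.4] gap 0.0004 f 0.0 [0.453 0.046 0.137]
push -0.110 t54.3 [-1.3 -0.2  0.4] gap 0.0005 f 0.0 [0.493 0.051 0.137]
push -0.080 t54.8 [ 0.4  0.1 -0.1] gap 0.0004 f 0.0 [0.523 0.054 0.136]
push -0.050 t55.3 [0.5 0.2 0.4] gap 0.0008 f 0.0 [0.553 0.058 0.136]
push -0.035 t55.7 [ 0.2 -0.5  0.5] gap 0.0004 f 0.0 [0.568 0.06  0.136]
push -0.018 t56.0 [ 0.1  0.8 -0.6] gap 0.0009 f 0.0 [0.584 0.062 0.136]
after []
```

View pics/p3.png

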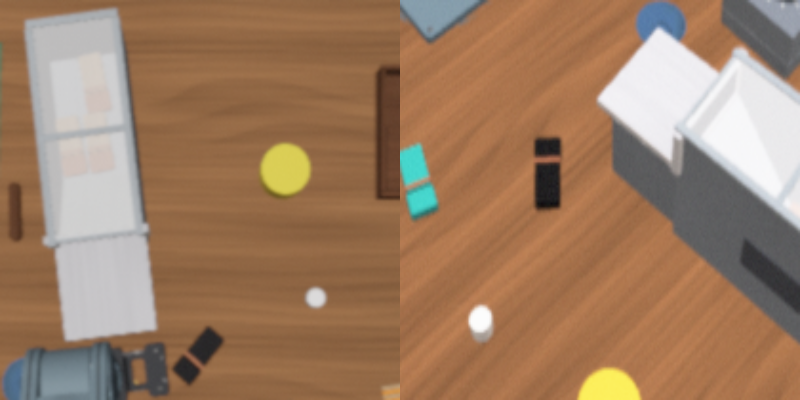

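All three brushes show inside the basin (left panel heads (98,100), (73,160), (100,158)). The flap is clear, and the pot and look-alikes are untouched. Now the dial goes to the long mark.

Run:
```python
from h import *
robot.move_to(p3(C,.20),dq(0,0)); jaws.command_gripper(.030,25)
robot.servo_line(p3(C,.075),v=.12); robot.servo_line(p3(C,.0425),v=.05); st("down")
jaws.command_gripper(.008,25); st("grip")
turn(0,2.0,8); robot.dwell(.3)
jaws.command_gripper(.030,20); robot.servo_line(p3(C,.20),v=.15)
robot.move_to([.45,-.05,.26],DQ); st("clear")
t=vision.read_camera("top"); s=vision.read_camera("scene")
a=cv2.resize(t[175:250,150:225],(400,400),interpolation=cv2.INTER_CUBIC); b=cv2.resize(s[105:170,375:440],(400,400),interpolation=cv2.INTER_CUBIC)
cv2.imwrite("pics/dial.png",np.hstack([a,b])[:,:,::-1])
```

```text
down t62.6 [-0.   0.2  0.2] gap 0.0302 f 0.0 [0.497 0.377 0.043]
grip t63.0 [ 1.3  4.3 -1.4] gap 0.0135 f 25.0 [0.497 0.379 0.043]
0.25 [ 0.4  5.4 -2.1] [ 1.246 -0.242 -0.06 ] 0.014 25.0
0.5 [ 1.8  7.6 -2.8] [ 1.334 -0.293 -0.036] 0.0139 25.0
0.75 [ 2.9  7.2 -4.5] [ 1.513 -0.546 -0.034] 0.0138 25.0
1.0 [ 2.7  8.2 -5. ] [ 1.68  -0.722 -0.036] 0.0139 25.0
1.25 [ 4.3  9.2 -5.7] [ 1.75  -0.859 -0.01 ] 0.014 25.0
1.5 [ 6.1  8.8 -7.2] [ 1.863 -1.181 -0.044] 0.0132 25.0
1.75 [ 7.6  9.6 -7.9] [ 1.867 -1.338 -0.063] 0.0145 25.0
2.0 [ 8.7  8.9 -7.6] [ 1.842 -1.639 -0.069] 0.0141 25.0
clear t69.5 [ 0.5  0.5 -0. ] gap 0.0303 f 0.0 [ 0.45 -0.05  0.26]
```

View pics/dial.png

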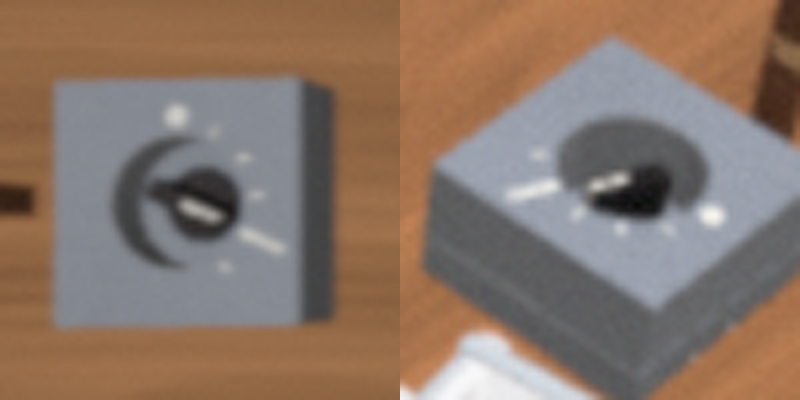

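The pointer runs (180,204) to (218,220) and the long mark (240,232) to (284,251). Both slope about 23°, so the dial is on the mark.

```bash
python3 -c "
from h import *
print(on_deck(),find_brushes()); print(ticket.finish_job())"
```

```text
[] []
the job is handed in; nothing more can be done
None
```

The timer was turned to off first, all three brushes were then pushed into the washer with the flap hanging shut again, and the dial was last set to the long white mark; the job was handed in at about 70 s of robot time.

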